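Lock the filter cartridge into the printer's fume extractor

TASK

Fit the loose filter cartridge into the round bayonet collar on top of the orange fume extractor: set its two lugs in the collar's two slots, push it down against the spring until the lugs are below the lips, turn it clockwise (seen from above) to the stop, and let it spring up so that it is locked there, then let go. The angle of the slots is only roughly known, so feel for them gently and never force the cartridge against the extractor (stay under 25 N or so). Leave the other things on the bench alone.

Things in the scene. Friction and masses are not known exactly. Their poses are not given: they have to be found in the camera images.
- cartridge: Loose grey filter cartridge, about 0.16 kg, upright on the bench: a plug 54 mm in diameter, 46 mm high, its lowest 6 mm tapered to 45 mm. Two opposite lugs on it, along +x and -x, 10 mm wide (y), 10 to 16 mm above the underside, reach 33 mm from the axis. Same after half a turn. Origin: centre of the underside; z up its axis.
- grip_bar (a point): On the cartridge's axis 67 mm above its underside, in the grip bar on its top: 46 mm long (along x, in line with the lugs), 14 mm wide (y), from 46 to 77 mm above the underside. Axes as the cartridge's.
- extractor: Orange fume extractor, a box 180 (x) by 160 (y) by 70 mm high, fixed to the bench, with vents on its -x side. Origin: centre of its underside. On top, centred, stands the aluminium bayonet collar, clamped: it does not turn.
- rim (a point): Centre of the collar's top rim, 30 mm above the extractor's top; axes as the extractor's. Bore 56.4 mm, outside 78 mm. Two opposite slots 13 mm wide, open at the top, take the lugs. They lie along x only to within 0.3 rad either way: the collar is clamped at an angle not measured, but seen and felt. Off the slots the lugs rest on the rim, the underside 10 mm below this point.
- inlet (a point): On the collar's axis at the extractor's top face, 70 mm above the bench; axes as the extractor's. Cartridge's underside above this point: 20 mm with the lugs on the rim; 16 mm in the slots where it meets a spring pusher (3 N, growing 0.6 N per mm); below 5 mm the lugs clear the lips and it can turn, clockwise from above only; 0 mm is the bottom.
- locked (a point): Where the underside's centre lies when locked: on the axis, 9 mm above the extractor's top. From 56 to 64 deg clockwise past the slots (64 is the stop, 60 the middle) the lips have pockets 4 mm higher; the spring lifts the lugs into them when it is let up. Not locked, it comes up to 16 mm or stays below 5 mm under a lip.
- spool: Bystander: small filament spool 84 mm in diameter, 46 mm high, lying flat.
- glue: Bystander: glue bottle, 44 mm in diameter, 120 mm high.
- nozzle_case: Bystander: small flat case, 60 by 45 by 22 mm.
Not all that is in view belongs to the job. Leave any purple look-alike of the cartridge alone.

How it is judged:
By the outcome, as a careful person would: the job done as asked, in the order asked, and still so for the second after the job is handed in, with the robot touching nothing.
It also fails if it takes over 72 s, if anything falls off the work surface, if the arm or the gripper's body presses on something with over 40 N, if the wrist force passes 120 N, or if a joint passes its speed limit or range.

ROBOT

A 7-joint arm with a two-finger parallel gripper is mounted at the origin on the work surface. World frame = base frame: x ahead of the robot, y to its left, z up, the work surface at z = 0. Lengths are in m, angles in rad, forces in N, time in s.
With the tool pointing down it reaches from about 0.425 to 0.925 m from the base axis. Payload 6.8 kg.
Tool frame: the origin (TCP) lies on the mounting face of the last link; the fingertips stand 173 mm ahead of it and the grasp point (between the pads) lies 155 mm ahead of it; z points along the fingers, y is the line along which they close (so a half turn about z gives the same grasp; the last joint's range is limited). The gripper opens to 85 mm and grips with 20 to 120 N. Pads are 22 mm wide; open, the fingers measure 114 mm over their backs; the gripper's body (76 mm by 85 mm) begins 54 mm behind the grasp point. The pads swing forward as they close: fully open they stand 13 mm farther back than shut.
Start: joints at [1.032, 0.477, 0.022, 1.555, -0.011, 1.109, -0.083], TCP at [0.282, -0.613, 0.405] pointing down, gripper open.
Joint ranges: [-2.96, 2.96], [-0.34, 2.1], [-1.41, 1.46], [0.24, 2.44], [-1.37, 4.51], [0.17, 1.92], [-2.96, 2.96]. Speed limits (rad/s): [2.39, 2.39, 3.14, 3.14, 3.14, 3.14, 3.14].

INTERFACE

Orientations are given as a rotation vector (axis times angle).
In Python, from bench import r gives the robot as it stands.
- The arm moves only by the tool carry_out, never from a script. Its argument "moves" is a list of rows, each a list of 5 numbers: the shift along the tool's x, y, z in m, then the turn about the tool's z in rad, then the finger opening in m, from 0 to 0.0854. In form: [[dx, dy, dz, roll, claw], ...]. A call has exactly 8 rows; each row is the pose to reach, as a shift and turn from the pose commanded when the call began, along the tool's axes at that moment; what a row does not reach only later rows make up. A row lasts 1/10 s, in which the tool goes at most 50 mm and 8.59 degrees, less where a joint would pass 70% of its speed; a pose out of reach is approached as far as the arm can. A call with a gripper value outside its range is refused whole. The fingers move at their own pace and stop on an object; "force" is the grip in N (left out, the last holds). Time passes only in rows, so rows that repeat a pose let the fingers close, or fill a call up. It gives the time, the measured TCP pose, the force, the opening and the grip force at its end, in the units of the state.
- r.get_obs(): the state, without advancing time (a new reading comes with each control period).
- r.grab_frame(name): name is "scene" or "top" or "wrist"; returns the picture (400x640x3 uint8, red, green, blue); there is no depth.
- r.calibration(name): a dict with "fx", "fy", "cx", "cy" (pixels), "k1" (the pictures are not rectified: a ray, as slopes to the right and down, at radius r is drawn at 1 + k1 r^2 times it, then the intrinsics apply), "rvec" (rotation vector, rad) and "tvec" (3), from world to camera coordinates, as OpenCV has them. Camera axes: x right, y down, z forward; pixel columns grow to the right and rows downward; lengths in m; the calibration is good to about 2 mm. A picture is of the moment at which its call begins: read the wrist's pose just before it. calibration takes no time and is no camera call; for the wrist camera it gives the pose at the moment of the call.
- r.hand_in(): hands the job in; it is judged then, once.
The state is a dict: "clock": time; "joints": joint angles; "qvel": joint speeds; "tau": joint torques, N m; "tcp_pos": TCP position; "orientation": TCP orientation; "contact_force": force on the tool from outside, world axes, zero at the start; "moment": the same for the moment, N m; "grip_width": finger opening in m; "gripper_force": force on a finger pad.
Only numpy, scipy, OpenCV 4.12 (cv2) and the standard library are available. Lean on these libraries where they do the work, as an engineer would, in place of code of your own. Each camera call takes 0.05 s, during which the arm holds its last target. There are 200 camera calls.

## Working session

There is one attempt and no reset: what is moved stays moved. The work goes in short steps, Python scripts to look and compute and a tool call to move; the robot and the scene stay as the last step left them, time stands still between calls to the robot, and variables do not carry over. Pictures are saved under pics/ and viewed, at most 10 in all, crops included, and the job is handed in when it is done.

Besides the shell and the picture viewer there is one more tool, called after "Emit:" as a command line: name --pt "numbers of a row" for each row, then --argument value for the rest. carry_out: Moves the arm, as the interface text tells. Its arguments: {"type":"object","properties":{"moves":{"type":"array","items":{"type":"array","items":{"type":"number"}}},"force":{"type":"number"}},"required":["moves"]}

```bash
mkdir -p pics; cat > h.py <<'E'
import numpy as np, cv2
from bench import r
def ray(name,px,cal=None):
    c=cal or r.calibration(name)
    d=np.array([(px[0]-c['cx'])/c['fx'],(px[1]-c['cy'])/c['fy']]); u=d.copy()
    for _ in range(20): u=d/(1+c['k1']*(u@u))
    R=cv2.Rodrigues(np.array(c['rvec'],float))[0]; t=np.array(c['tvec'],float).ravel()
    return -R.T@t, R.T@np.array([u[0],u[1],1])
def atz(name,px,z,cal=None):
    o,d=ray(name,px,cal); return o+d*(z-o[2])/d[2]
def proj(name,P,cal=None):
    c=cal or r.calibration(name)
    R=cv2.Rodrigues(np.array(c['rvec'],float))[0]; p=R@np.array(P,float)+np.array(c['tvec'],float).ravel()
    u=p[:2]/p[2]; u=u*(1+c['k1']*(u@u)); return u*[c['fx'],c['fy']]+[c['cx'],c['cy']]
def save(name,f,box=None,s=1):
    im=r.grab_frame(name)[:,:,::-1]
    if box: im=im[box[1]:box[3],box[0]:box[2]]
    cv2.imwrite(f,cv2.resize(np.ascontiguousarray(im),None,fx=s,fy=s,interpolation=cv2.INTER_CUBIC))
E
python3 - <<'E'
from h import *
save('scene','pics/s.png');save('top','pics/t.png')
o=r.get_obs();print(o['tcp_pos'],o['orientation'],o['contact_force'],o['grip_width'],o['clock'])
E
```

```text
[ 0.28175115 -0.61310702  0.40383867] [-3.06745697e+00 -6.71038374e-01  7.37498282e-04] [-0.22204171  0.85121235  0.42397553] 0.08538120307234401 0.1
```

View pics/t.png

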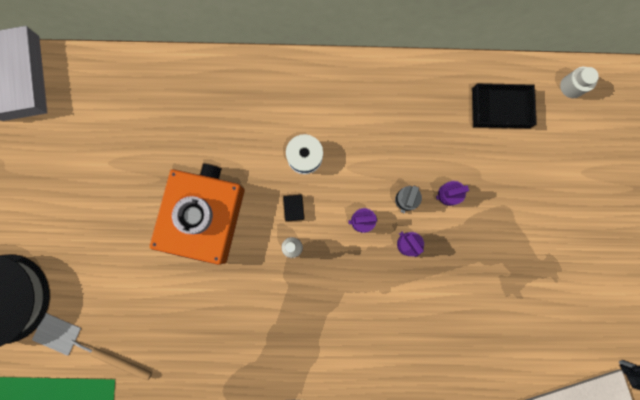

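View pics/s.png

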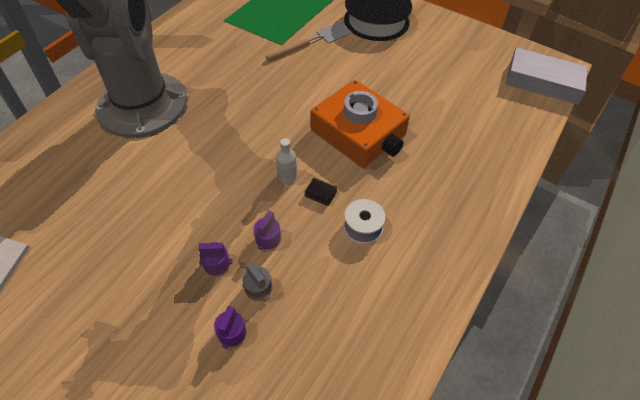

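Top view: grey cartridge at (408,198), and purple look-alikes at (363,220), (411,244) and (453,194). The grey one fits "loose grey". The extractor's collar is at (191,215). I'll confirm both in one enlarged picture.

```bash
python3 - <<'E'
from h import *
im=r.grab_frame('top')[:,:,::-1]
a=cv2.resize(np.ascontiguousarray(im[160:270,145:245]),(400,440),interpolation=cv2.INTER_CUBIC)
b=cv2.resize(np.ascontiguousarray(im[170:225,380:430]),(400,440),interpolation=cv2.INTER_CUBIC)
cv2.imwrite('pics/c.png',np.hstack([a,b]))
print('cart bar', atz('top',(408,198),.06),'rim',atz('top',(191,215),.1), atz('top',(204,70),.07))
for p in [(172,170),(243,186),(221,264),(151,249)]: print(atz('top',p,.07))
E
```

```text
cart bar [ 0.5677106  -0.24099136  0.06      ] rim [0.51840549 0.22241028 0.1       ] [0.84787161 0.21964538 0.07      ]
[0.61813183 0.27758337 0.07      ]
[0.58588738 0.12145442 0.07      ]
[0.4172926  0.16166524 0.07      ]
[0.44626259 0.31222815 0.07      ]
```

View pics/c.png

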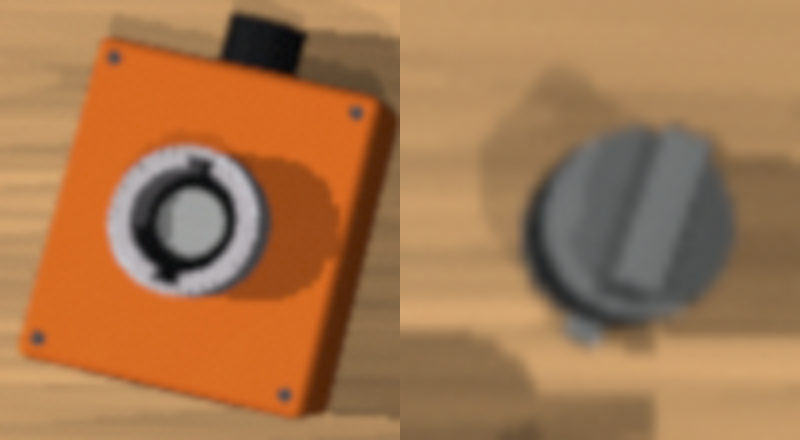

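The crops confirm it: the grey cartridge has its bar from about (415.6,187) to (409.4,206). The collar slots are at about (195,201) and (187,228).

```bash
cat >> h.py <<'E'
def tool():
    o=r.get_obs(); R=cv2.Rodrigues(np.array(o['orientation'],float))[0]; return o,np.array(o['tcp_pos']),R
def goto(P,yaw=None):
    """print tool-frame shift to put grasp point at P, and rolls putting tool x at world yaw (mod pi)"""
    o,p,R=tool(); g=p+R[:,2]*.155; y=np.arctan2(R[1,0],R[0,0])
    print('grasp',g.round(4),'z',R[:,2].round(4),'yaw',round(y,4),'j7',round(o['joints'][6],3),'F',np.round(o['contact_force'],2),'w',round(o['grip_width'],4),'t',o['clock'])
    print('shift',(R.T@(np.array(P)-g)).round(4))
    if yaw is not None:
        d=-(yaw-y); d=(d+np.pi/2)%np.pi-np.pi/2; print('roll',round(d,4))
E
python3 - <<'E'
from h import *
a,b=atz('top',(415.6,186.9),.077),atz('top',(409.4,206),.077)
print(a,b,(a+b)/2); y=np.arctan2(*(a-b)[1::-1]);print('baryaw',y, 'len',np.linalg.norm(a-b))
s,t=atz('top',(195,201.2),.1),atz('top',(186.7,228),.1)
print(s,t,(s+t)/2,'slotyaw',np.arctan2(*(s-t)[1::-1]))
print('center',atz('top',(192,215.5),.1))
goto([.568,-.241,.25],y)
E
```

```text
[ 0.59030256 -0.25411067  0.077     ] [ 0.54829261 -0.24023882  0.077     ] [ 0.56929758 -0.24717475  0.077     ]
baryaw -0.31893135337012546 len 0.04424097275462602
[0.54752277 0.21560291 0.1       ] [0.49116278 0.22988495 0.1       ] [0.51934277 0.22274393 0.1       ] slotyaw -0.24818297047172594
center [0.51739987 0.22027245 0.1       ]
grasp [ 0.2817 -0.6129  0.2489] z [-7.0e-04  1.3e-03 -1.0e+00] yaw 0.4308 j7 -0.083 F [ 0.28 -0.38 -0.74] w 0.0853 t 0.15
shift [ 0.4155 -0.2184 -0.0008]
roll 0.7497
```

Emit:
carry_out --pt "0.05 -0.025 0 0.1 0.045" --pt "0.1 -0.05 0 0.2 0.045" --pt "0.15 -0.08 0 0.3 0.045" --pt "0.2 -0.105 0 0.4 0.045" --pt "0.25 -0.13 0 0.5 0.045" --pt "0.295 -0.155 0 0.6 0.045" --pt "0.335 -0.175 0 0.7 0.045" --pt "0.37 -0.195 0 0.75 0.045" --force 40

```text
clock: 0.95
tcp_pos: [0.5266, -0.2946, 0.4046]
orientation: [3.101, -0.505, -0.0]
contact_force: [1.7, -0.7, 1.1]
grip_width: 0.0451
gripper_force: 0.0
```

```bash
python3 - <<'E'
from h import *
goto([.5693,-.2472,.25],-.319)
print(proj('wrist',[.5693,-.2472,.077]))
save('wrist','pics/w1.png')
E
```

```text
grasp [ 0.5266 -0.2946  0.2496] z [-1.e-04 -1.e-04 -1.e+00] yaw -0.3228 j7 -1.473 F [ 1.75 -0.66  1.08] w 0.0451 t 0.95
shift [ 0.0254 -0.0585 -0.0004]
roll -0.0038
[253.08061835 152.66773657]
```

View pics/w1.png

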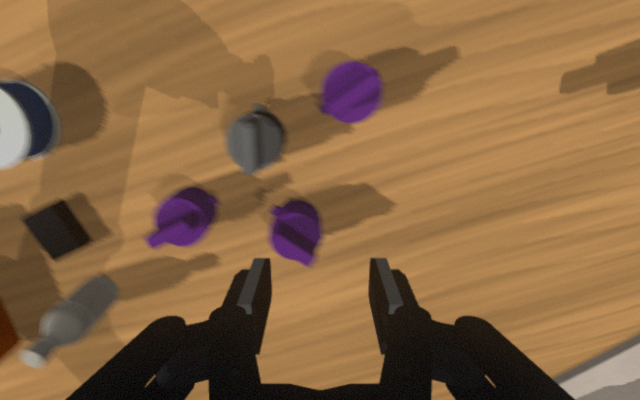

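Wrist view: grey cartridge at about (256,140), with the purples at (185,217), (296,230) and (352,92). j7 would run out of range on the later clockwise turn, so I flip the grasp by half a turn first.

Emit:
carry_out --pt "0.0 -0.01 0 -0.145 0.045" --pt "0.005 -0.02 0 -0.29 0.045" --pt "0.01 -0.03 0 -0.435 0.045" --pt "0.015 -0.04 0 -0.58 0.045" --pt "0.015 -0.05 0 -0.725 0.045" --pt "0.015 -0.0585 0 -0.87 0.045" --pt "0.015 -0.0585 0 -1.015 0.045" --pt "0.015 -0.0585 0 -1.15 0.045"

```text
clock: 1.8
tcp_pos: [0.5582, -0.2453, 0.4044]
orientation: [-2.87, -1.277, 0.001]
contact_force: [0.5, -0.6, -0.2]
grip_width: 0.045
gripper_force: 0.0
```

Emit:
carry_out --pt "0 0 0 -0.145 0.045" --pt "0 0 0 -0.29 0.045" --pt "0 0 0 -0.435 0.045" --pt "0 0 0 -0.58 0.045" --pt "0 0 0 -0.725 0.045" --pt "0 0 0 -0.87 0.045" --pt "0 0 0 -1.015 0.045" --pt "0 0 0 -1.15 0.045"

```text
clock: 2.6
tcp_pos: [0.558, -0.2458, 0.4044]
orientation: [-1.715, -2.632, 0.0]
contact_force: [0.5, 0.0, 0.5]
grip_width: 0.0454
gripper_force: 0.0
```

Emit:
carry_out --pt "0 0 0 -0.145 0.045" --pt "0 0 0 -0.29 0.045" --pt "0 0 0.02 -0.435 0.045" --pt "0 0 0.04 -0.58 0.045" --pt "0 0 0.06 -0.725 0.045" --pt "0 0 0.08 -0.84 0.045" --pt "0 0 0.09 -0.84 0.045" --pt "0 0 0.09 -0.84 0.045"

```text
clock: 3.4
tcp_pos: [0.5576, -0.2458, 0.3131]
orientation: [-0.506, -3.097, -0.001]
contact_force: [-0.0, -0.1, 0.5]
grip_width: 0.0451
gripper_force: 0.0
```

```bash
python3 - <<'E'
from h import *
goto([.5693,-.2472,.16],-.319)
print(proj('wrist',[.5693,-.2472,.077]))
save('wrist','pics/w2.png')
E
```

```text
grasp [ 0.5572 -0.2456  0.1581] z [-0.0029  0.0013 -1.    ] yaw 2.8176 j7 1.273 F [-0.04 -0.08  0.49] w 0.0451 t 3.4
shift [-0.012   0.0023 -0.0019]
roll -0.005
[321.62323236 239.65894488]
```

View pics/w2.png

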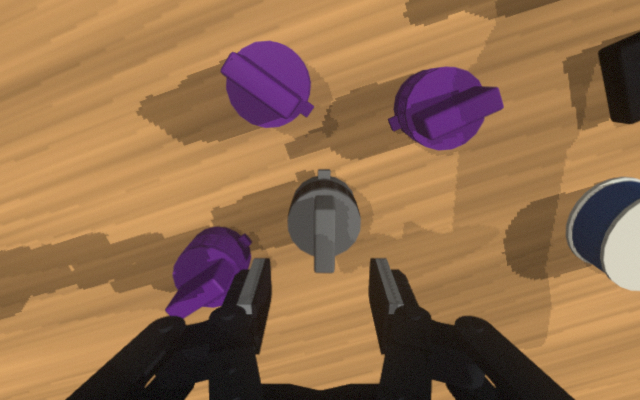

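```bash
python3 - <<'E'
from h import *
p=lambda u,v,z:atz('wrist',(u,v),z)
a,b=p(324.5,209,.077),p(324.5,272,.077);print(a,b,(a+b)/2,np.linalg.norm(a-b),np.arctan2(*(b-a)[1::-1]))
print('lugtip',p(324,170,.016),'lug from axis est',np.linalg.norm(p(324,170,.016)[:2]-((a+b)/2)[:2]))
c=(a+b)/2; ax=(b-a)/np.linalg.norm(b-a); n=np.array([-ax[1],ax[0],0])
for q,z in [((235,285),.077),((250,240),.016),((170,310),.077)]:
    d=p(*q,z)-c; print('purple',d@ax,d@n)
goto([c[0],c[1],.067],np.arctan2(*(b-a)[1::-1]))
E
```

```text
[ 0.5513826  -0.23905787  0.077     ] [ 0.59421605 -0.25330733  0.077     ] [ 0.57279932 -0.2461826   0.077     ] 0.04514146226996487 -0.32115477596310316
lugtip [ 0.54202073 -0.23554346  0.016     ] lug from axis est 0.03256551937990983
purple 0.03256005558091387 -0.06115394357808835
purple 0.027623493460082457 -0.06196877713584876
purple 0.053172222268051454 -0.10924561557590833
grasp [ 0.558  -0.2456  0.1594] z [-9.e-04  5.e-04 -1.e+00] yaw 2.8179 j7 1.273 F [0.71 0.13 0.6 ] w 0.0447 t 3.45
shift [-0.0143  0.0042  0.0924]
roll -0.0025
```

The bar is centred at (0.573,-0.246), length 45 mm as expected, and the lug tip agrees. Descending and closing.

Emit:
carry_out --pt "-0.007 0.002 0.01 0 0.045" --pt "-0.014 0.0035 0.02 0 0.045" --pt "-0.0143 0.0035 0.04 0 0.045" --pt "-0.0143 0.0035 0.06 0 0.045" --pt "-0.0143 0.0035 0.08 0 0.045" --pt "-0.0143 0.0035 0.091 0 0.045" --pt "-0.0143 0.0035 0.091 0 0.045" --pt "-0.0143 0.0035 0.091 0 0.03" --force 60

```text
clock: 4.25
tcp_pos: [0.5736, -0.2466, 0.2241]
orientation: [0.502, 3.101, 0.0]
contact_force: [-0.1, 0.8, 0.8]
grip_width: 0.0313
gripper_force: 0.0
```

Emit:
carry_out --pt "0 0 0 0 0.01" --pt "0 0 0 0 0.005" --pt "0 0 0 0 0.005" --pt "0 0 0 0 0.005" --pt "0 0 0 0 0.005" --pt "0 0 0 0 0.005" --pt "0 0 0 0 0.005" --pt "0 0 0 0 0.005"

```text
clock: 5.05
tcp_pos: [0.5736, -0.2469, 0.2248]
orientation: [0.502, 3.099, -0.001]
contact_force: [0.4, 0.0, 6.3]
grip_width: 0.013
gripper_force: 63.7
```

```bash
python3 - <<'E'
from h import *
goto([.5185,.2215,.25],-.248)
E
```

```text
grasp [ 0.5739 -0.247   0.0698] z [ 1.9e-03 -8.0e-04 -1.0e+00] yaw 2.8206 j7 1.206 F [0.43 0.05 6.34] w 0.013 t 5.05
shift [ 0.2     0.4271 -0.1807]
roll -0.073
```

Emit:
carry_out --pt "0 0 -0.02 0 0.005" --pt "0 0 -0.06 0 0.005" --pt "0 0 -0.1 0 0.005" --pt "0 0 -0.14 0 0.005" --pt "0.01 0.025 -0.17 0 0.005" --pt "0.03 0.065 -0.18 0 0.005" --pt "0.05 0.105 -0.18 0 0.005" --pt "0.07 0.148 -0.18 0 0.005"

```text
clock: 5.85
tcp_pos: [0.5523, -0.0832, 0.4038]
orientation: [-0.504, -3.101, 0.001]
contact_force: [0.5, 0.4, -1.9]
grip_width: 0.0128
gripper_force: 62.6
```

Emit:
carry_out --pt "0.018 0.04 0 -0.01 0.005" --pt "0.036 0.08 0 -0.02 0.005" --pt "0.055 0.12 0 -0.03 0.005" --pt "0.073 0.16 0 -0.04 0.005" --pt "0.09 0.2 0 -0.05 0.005" --pt "0.108 0.24 0 -0.06 0.005" --pt "0.12 0.265 0 -0.073 0.005" --pt "0.13 0.279 0 -0.073 0.005"

```text
clock: 6.65
tcp_pos: [0.5166, 0.2244, 0.4034]
orientation: [-0.382, -3.117, -0.001]
contact_force: [-0.0, -0.1, -1.8]
grip_width: 0.0131
gripper_force: 62.6
```

```bash
python3 - <<'E'
from h import *
goto([.5185,.2215,.22],-.248)
save('wrist','pics/w3.png')
im=r.grab_frame('scene')[:,:,::-1]; cv2.imwrite('pics/s2.png',im)
E
```

```text
grasp [0.5164 0.2245 0.2484] z [-1.1e-03  8.0e-04 -1.0e+00] yaw 2.8978 j7 0.533 F [-0.   -0.06 -1.82] w 0.0131 t 6.65
shift [-0.0028 -0.0024  0.0284]
roll 0.0043
```

View pics/w3.png

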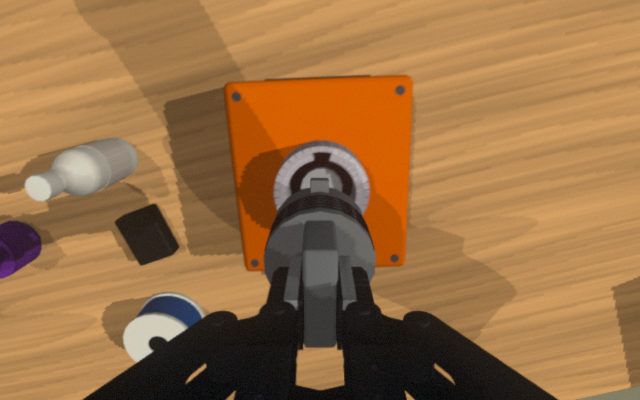

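Wrist view: the cartridge is held straight. The collar is at about (322,190), the near slot at about (321,157), and the box screws at (236,97), (400,90), (394,258) and (255,263).

```bash
python3 - <<'E'
from h import *
im=cv2.imread('pics/w3.png')
cv2.imwrite('pics/w3c.png',cv2.resize(im[130:220,260:385],None,fx=6,fy=6,interpolation=cv2.INTER_CUBIC))
W=lambda q,z:atz('wrist',q,z)
s=[W(q,.07) for q in [(236,97),(400,90),(394,258),(255,263)]]
print(np.round(s,4),'ctr',np.mean(s,0), 'yaws',[np.arctan2(*(s[i]-s[j])[1::-1]) for i,j in [(3,0),(2,1),(1,0),(2,3)]])
E
```

```text
[[0.4293 0.1756 0.07  ]
 [0.4568 0.3091 0.07  ]
 [0.6093 0.2769 0.07  ]
 [0.5818 0.1443 0.07  ]] ctr [0.51931832 0.22649058 0.07      ] yaws [np.float64(-0.20224965687590954), np.float64(-0.2081898731664504), np.float64(1.3672574111111921), np.float64(1.366465643496375)]
```

View pics/w3c.png

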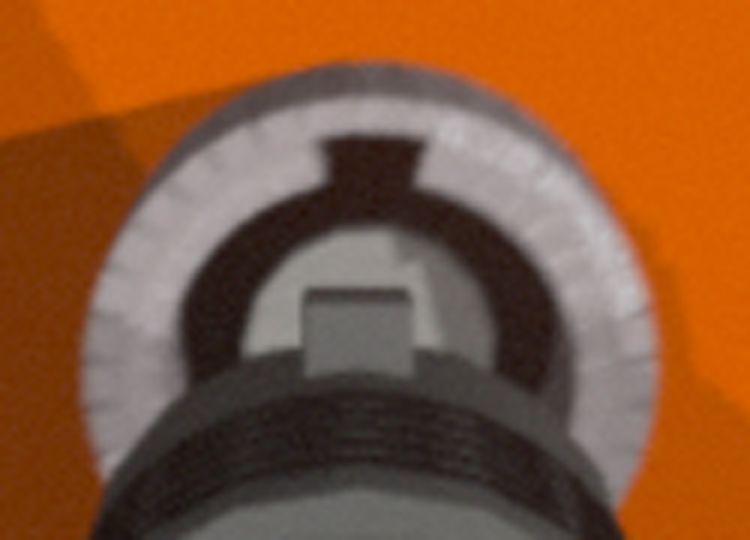

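```bash
python3 - <<'E'
from h import *
from scipy.optimize import least_squares
W=lambda q,z:atz('wrist',(260+(q[0]-2.5)/6,130+(q[1]-2.5)/6),z)
P=np.array([W(q,.1) for q in [(85,330),(110,255),(170,175),(250,120),(370,95),(480,122),(570,185),(632,260),(657,330)]])
f=least_squares(lambda v:np.hypot(*(P[:,:2]-v[:2]).T)-v[2],[.52,.22,.039]);print('rim',f.x,f.fun.round(4))
f2=least_squares(lambda v:np.hypot(*(P[:,:2]-v[:2]).T)-.039,[.52,.22]);print(f2.x)
for q in [(373,140),(372,185),(373,162)]:
    w=W(q,.1);d=f2.x-w[:2];print(w,np.hypot(*d),'slot yaw',np.arctan2(d[1],d[0]))
# lug check
o,p,R=tool();g=p+R[:,2]*.155
for q in [(303,290),(412,290)]: print('lug',R.T@(W(q,g[2]-.067+.016)-g))
goto([*f2.x,.22])
E
```

```text
rim [0.51931013 0.22611905 0.03928155] [-0.0001 -0.0002 -0.      0.0004  0.0005 -0.0003 -0.0008  0.0001  0.0005]
[0.51895166 0.2262107 ]
[0.48660365 0.23481695 0.1       ] 0.0334732894155473 slot yaw -0.260028376590229
[0.49240129 0.23324591 0.1       ] 0.027466634709586282 slot yaw -0.2590229874880371
[0.48944377 0.23411394 0.1       ] 0.030547940091293746 slot yaw -0.26169266540973696
lug [ 0.03704968 -0.00376735  0.05105749]
lug [0.03702995 0.00562894 0.05106391]
grasp [0.5159 0.2246 0.2484] z [-0.0014  0.0011 -1.    ] yaw 2.8991 j7 0.534 F [-0.75 -0.25 -1.1 ] w 0.0127 t 6.75
shift [-0.0026  0.0023  0.0284]
```

```bash
python3 - <<'E'
from h import *
W=lambda q,z:atz('wrist',(260+(q[0]-2.5)/6,130+(q[1]-2.5)/6),z)
o,p,R=tool();g=p+R[:,2]*.155
for h in (.067,.070):
  for q in [(303,290),(412,290)]: print('lug',h,R.T@(W(q,g[2]-h+.016)-g))
E
```

```text
lug 0.067 [ 0.03704968 -0.00376735  0.05105749]
lug 0.067 [0.03702995 0.00562894 0.05106391]
lug 0.07 [ 0.03622818 -0.00385572  0.0540561 ]
lug 0.07 [0.03620811 0.00570159 0.05406263]
```

Emit:
carry_out --pt "-0.002 0.0005 0.01 0.01 0.005" --pt "-0.004 0.001 0.025 0.0175 0.005" --pt "-0.005 0.0014 0.04 0.0175 0.005" --pt "-0.005 0.0014 0.055 0.0175 0.005" --pt "-0.005 0.0014 0.067 0.0175 0.005" --pt "-0.005 0.0014 0.072 0.0175 0.005" --pt "-0.005 0.0014 0.072 0.0175 0.005" --pt "-0.005 0.0014 0.072 0.0175 0.005"

```text
clock: 7.55
tcp_pos: [0.5232, 0.222, 0.3321]
orientation: [0.415, 3.114, 0.001]
contact_force: [0.1, -0.5, -1.5]
grip_width: 0.0129
gripper_force: 62.5
```

```bash
python3 - <<'E'
from h import *
goto([.519,.2263,.17],-.26)
save('wrist','pics/w4.png',(200,100,440,280),3)
E
```

```text
grasp [0.5233 0.222  0.1771] z [ 6.e-04  4.e-04 -1.e+00] yaw 2.8765 j7 0.458 F [ 0.12 -0.46 -1.48] w 0.0129 t 7.55
shift [0.0053 0.003  0.0071]
roll -0.0051
```

View pics/w4.png

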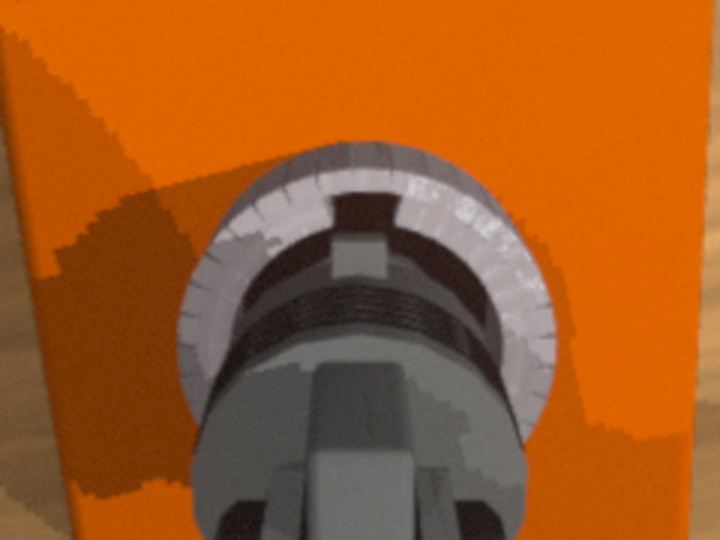

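```bash
python3 - <<'E'
from h import *
from scipy.optimize import least_squares
W=lambda q,z:atz('wrist',(200+(q[0]-1)/3,100+(q[1]-1)/3),z)
o,p,R=tool();g=p+R[:,2]*.155
P=np.array([W(q,.1) for q in [(183,300),(215,235),(270,192),(365,167),(450,188),(515,240),(550,310)]])
c=least_squares(lambda v:np.hypot(*(P[:,:2]-v[:2]).T)-.039,[.52,.22]);print('rim',c.x,c.fun.round(4))
T=lambda w:(R.T@(w-g)).round(4)
print('rim tool',T(np.array([*c.x,.1])))
for q in [(366,193),(367,228)]:
    w=W(q,.1);d=c.x-w[:2];print('slot',T(w),np.hypot(*d),np.arctan2(d[1],d[0]))
for q in [(332,238),(388,238)]: print('lug',T(W(q,g[2]-.0695+.016)))
goto([.519,.2263,.17],-.26)
E
```

```text
rim [0.5199655  0.22510929] [-0.0003  0.0002 -0.      0.0003 -0.0001 -0.0003  0.    ]
rim tool [0.0042 0.002  0.0773]
slot [0.0383 0.0023 0.0773] 0.03411237812301388 -0.2761919347942453
slot [0.0313 0.0025 0.0773] 0.027041053283243903 -0.2863195711519223
lug [ 0.0358 -0.0037  0.0535]
lug [0.0358 0.0061 0.0535]
grasp [0.5234 0.2221 0.1773] z [ 1.1e-03  5.0e-04 -1.0e+00] yaw 2.8764 j7 0.458 F [ 1.04  0.15 -2.06] w 0.0129 t 7.6
shift [0.0054 0.0029 0.0073]
roll -0.0052
```

Emit:
carry_out --pt "0.001 0.0006 0 0 0.005" --pt "0.0019 0.0012 0 0 0.005" --pt "0.0019 0.0012 0.003 0 0.005" --pt "0.0019 0.0012 0.006 0 0.005" --pt "0.0019 0.0012 0.008 0 0.005" --pt "0.0019 0.0012 0.01 0 0.005" --pt "0.0019 0.0012 0.012 0 0.005" --pt "0.0019 0.0012 0.012 0 0.005"

```text
clock: 8.4
tcp_pos: [0.5215, 0.2233, 0.3193]
orientation: [-0.415, -3.113, 0.0]
contact_force: [-0.0, 0.6, -2.7]
grip_width: 0.0133
gripper_force: 62.5
```

Emit:
carry_out --pt "0 0 0.001 0 0.005" --pt "0 0 0.002 0 0.005" --pt "0 0 0.003 0 0.005" --pt "0 0 0.003 0 0.005" --pt "0 0 0.004 0 0.005" --pt "0 0 0.004 0 0.005" --pt "0 0 0.004 0 0.005" --pt "0 0 0.004 0 0.005"

```text
clock: 9.2
tcp_pos: [0.5215, 0.2233, 0.3157]
orientation: [0.416, 3.114, -0.0]
contact_force: [0.1, -0.4, -1.1]
grip_width: 0.0127
gripper_force: 62.5
```

```bash
python3 - <<'E'
from h import *
goto([.519,.2263,.1565],-.26);print(r.get_obs()['moment'])
E
```

```text
grasp [0.5216 0.2233 0.1607] z [ 1.e-04 -0.e+00 -1.e+00] yaw 2.8762 j7 0.439 F [ 0.09 -0.36 -1.15] w 0.0127 t 9.2
shift [0.0032 0.0022 0.0042]
roll -0.0053
[ 0.00773188 -0.02936972 -0.01248906]
```

Emit:
carry_out --pt "0 0 0.0005 0 0.005" --pt "0 0 0.001 0 0.005" --pt "0 0 0.0015 0 0.005" --pt "0 0 0.002 0 0.005" --pt "0 0 0.0025 0 0.005" --pt "0 0 0.003 0 0.005" --pt "0 0 0.003 0 0.005" --pt "0 0 0.003 0 0.005"

```text
clock: 10.0
tcp_pos: [0.5216, 0.2234, 0.3127]
orientation: [0.415, 3.114, 0.0]
contact_force: [-0.2, 0.9, -1.2]
grip_width: 0.013
gripper_force: 62.6
```

Emit:
carry_out --pt "0 0 0.0005 0 0.005" --pt "0 0 0.001 0 0.005" --pt "0 0 0.0015 0 0.005" --pt "0 0 0.002 0 0.005" --pt "0 0 0.0025 0 0.005" --pt "0 0 0.003 0 0.005" --pt "0 0 0.003 0 0.005" --pt "0 0 0.003 0 0.005"

```text
clock: 10.8
tcp_pos: [0.5216, 0.2234, 0.3099]
orientation: [0.415, 3.114, 0.0]
contact_force: [-1.0, 0.2, 2.1]
grip_width: 0.0133
gripper_force: 63.0
```

Emit:
carry_out --pt "0 0 0.0005 0 0.005" --pt "0 0 0.001 0 0.005" --pt "0 0 0.0015 0 0.005" --pt "0 0 0.002 0 0.005" --pt "0 0 0.002 0 0.005" --pt "0 0 0.002 0 0.005" --pt "0 0 0.002 0 0.005" --pt "0 0 0.002 0 0.005"

```text
clock: 11.6
tcp_pos: [0.5216, 0.2234, 0.3078]
orientation: [0.415, 3.114, 0.0]
contact_force: [-0.0, 0.2, 2.8]
grip_width: 0.0128
gripper_force: 63.3
```

Soft spring response and no rim contact, so the lugs are in the slots. Pressing on.

Emit:
carry_out --pt "0 0 0.001 0 0.005" --pt "0 0 0.002 0 0.005" --pt "0 0 0.003 0 0.005" --pt "0 0 0.004 0 0.005" --pt "0 0 0.005 0 0.005" --pt "0 0 0.006 0 0.005" --pt "0 0 0.006 0 0.005" --pt "0 0 0.006 0 0.005"

```text
clock: 12.4
tcp_pos: [0.5216, 0.2234, 0.3019]
orientation: [0.416, 3.114, 0.0]
contact_force: [-1.5, 0.1, 6.1]
grip_width: 0.013
gripper_force: 63.8
```

Emit:
carry_out --pt "0 0 0.001 0 0.005" --pt "0 0 0.002 0 0.005" --pt "0 0 0.003 0 0.005" --pt "0 0 0.0035 0 0.005" --pt "0 0 0.004 0 0.005" --pt "0 0 0.0045 0 0.005" --pt "0 0 0.0045 0 0.005" --pt "0 0 0.0045 0 0.005"

```text
clock: 13.2
tcp_pos: [0.5216, 0.2235, 0.2977]
orientation: [0.416, 3.113, -0.0]
contact_force: [-1.5, -0.6, 9.5]
grip_width: 0.013
gripper_force: 64.0
```

```bash
python3 - <<'E'
from h import *
goto([.519,.2263,.1425],-.26);print(r.get_obs()['moment'])
E
```

```text
grasp [0.5217 0.2234 0.1427] z [ 5.e-04 -2.e-04 -1.e+00] yaw 2.8762 j7 0.42 F [-1.5  -0.61  9.49] w 0.013 t 13.2
shift [0.0033 0.0021 0.0002]
roll -0.0054
[-0.01462739  0.4606624   0.00194499]
```

About 11 N of spring force puts the underside near 2.7 mm, so the lugs are below the lips. I turn clockwise (+roll) about the cartridge axis, which is offset about 2.5 mm along tool x.

Emit:
carry_out --pt "0 -0.0001 0 0.04 0.005" --pt "0 -0.0002 0 0.08 0.005" --pt "0.0001 -0.0003 0 0.12 0.005" --pt "0.0001 -0.0004 0 0.16 0.005" --pt "0.0001 -0.0005 0 0.2 0.005" --pt "0.0002 -0.0006 0 0.24 0.005" --pt "0.0002 -0.0007 0 0.27 0.005" --pt "0.0002 -0.0007 0 0.27 0.005"

```text
clock: 14.0
tcp_pos: [0.5215, 0.2232, 0.298]
orientation: [0.832, 3.028, 0.002]
contact_force: [-0.7, 0.6, 8.6]
grip_width: 0.0127
gripper_force: 64.0
```

```bash
python3 - <<'E'
from h import *
o,p,R=tool();goto([.519,.2263,.1425],-.26-1.08);print(o['moment'],'Ftool',R.T@o['contact_force'])
E
```

```text
grasp [0.5218 0.2233 0.143 ] z [ 1.7e-03  8.0e-04 -1.0e+00] yaw 2.6055 j7 0.184 F [-0.72  0.56  8.59] w 0.0127 t 14.0
shift [0.004  0.0012 0.0005]
roll 0.8039
[ 0.16737769  0.15759658 -0.04747187] Ftool [ 0.89574195  0.1284648  -8.59228801]
```

Emit:
carry_out --pt "0 -0.0001 0 0.04 0.005" --pt "0 -0.0002 0 0.08 0.005" --pt "0.0001 -0.0003 0 0.12 0.005" --pt "0.0001 -0.0004 0 0.16 0.005" --pt "0.0001 -0.0005 0 0.2 0.005" --pt "0.0002 -0.0006 0 0.24 0.005" --pt "0.0002 -0.0007 0 0.27 0.005" --pt "0.0002 -0.0007 0 0.27 0.005"

```text
clock: 14.8
tcp_pos: [0.5212, 0.2227, 0.2982]
orientation: [1.232, 2.888, 0.003]
contact_force: [-1.3, 1.7, 9.0]
grip_width: 0.0128
gripper_force: 64.0
```

Emit:
carry_out --pt "0 -0.0001 0 0.04 0.005" --pt "0 -0.0002 0 0.08 0.005" --pt "0.0001 -0.0003 0 0.12 0.005" --pt "0.0001 -0.0004 0 0.16 0.005" --pt "0.0001 -0.0005 0 0.2 0.005" --pt "0.0002 -0.0006 0 0.24 0.005" --pt "0.0002 -0.0007 0 0.27 0.005" --pt "0.0002 -0.0007 0 0.27 0.005"

```text
clock: 15.6
tcp_pos: [0.5207, 0.2222, 0.2982]
orientation: [1.609, 2.696, 0.003]
contact_force: [-1.0, 0.9, 8.5]
grip_width: 0.0128
gripper_force: 64.0
```

```bash
python3 - <<'E'
from h import *
o,p,R=tool();goto([.519,.2263,.1425],-.26-1.08);print(o['moment'],'Ftool',R.T@o['contact_force'])
E
```

```text
grasp [0.5211 0.2224 0.1432] z [ 0.0026  0.001  -1.    ] yaw 2.0653 j7 -0.288 F [-1.03  0.9   8.47] w 0.0128 t 15.6
shift [ 0.0044 -0.      0.0007]
roll 0.2637
[ 0.15377098 -0.07084556 -0.05895908] Ftool [ 1.27892555 -0.45173692 -8.46925755]
```

Emit:
carry_out --pt "0 -0.0001 0 0.04 0.005" --pt "0 -0.0002 0 0.08 0.005" --pt "0.0001 -0.0003 0 0.12 0.005" --pt "0.0001 -0.0004 0 0.16 0.005" --pt "0.0001 -0.0005 0 0.2 0.005" --pt "0.0002 -0.0006 0 0.23 0.005" --pt "0.0002 -0.0006 0 0.25 0.005" --pt "0.0002 -0.0006 0 0.25 0.005"

```text
clock: 16.4
tcp_pos: [0.5202, 0.2221, 0.2982]
orientation: [1.933, 2.475, 0.004]
contact_force: [0.4, 0.1, 8.8]
grip_width: 0.0127
gripper_force: 64.0
```

```bash
python3 - <<'E'
from h import *
o,p,R=tool();goto([.519,.2263,.1425],-.265-1.117);print(o['moment'],'Ftool',R.T@o['contact_force'])
E
```

```text
grasp [0.5206 0.2222 0.1432] z [ 2.8e-03  8.0e-04 -1.0e+00] yaw 1.8156 j7 -0.508 F [0.37 0.06 8.76] w 0.0127 t 16.4
shift [ 0.0044 -0.0006  0.0007]
roll 0.056
[ 0.08344605 -0.14171701  0.05405374] Ftool [-0.02962426  0.39525731 -8.76282719]
```

Emit:
carry_out --pt "0 0 0 0.01 0.005" --pt "0 0 0 0.02 0.005" --pt "0 -0.0001 0 0.03 0.005" --pt "0 -0.0001 0 0.04 0.005" --pt "0 -0.0001 0 0.05 0.005" --pt "0 -0.0001 0 0.05 0.005" --pt "0 -0.0001 0 0.05 0.005" --pt "0 -0.0001 0 0.05 0.005"

```text
clock: 17.2
tcp_pos: [0.5201, 0.222, 0.2982]
orientation: [1.992, 2.427, 0.004]
contact_force: [1.0, -0.4, 7.9]
grip_width: 0.0129
gripper_force: 64.0
```

```bash
python3 - <<'E'
from h import *
o,p,R=tool();goto([.519,.2263,.1425],-.265-1.117);print(o['moment'],'Ftool',R.T@o['contact_force'])
E
```

```text
grasp [0.5205 0.2221 0.1432] z [ 3.e-03  7.e-04 -1.e+00] yaw 1.7673 j7 -0.551 F [ 0.97 -0.39  7.92] w 0.0129 t 17.2
shift [ 0.0044 -0.0007  0.0007]
roll 0.0078
[-0.04034212 -0.21191256  0.42897133] Ftool [-0.56822167  0.90481089 -7.91779804]
```

Reaction moment rose to 0.43 N·m at about 63.5°, so it's at the stop. I relax the twist slightly and let it rise.

Emit:
carry_out --pt "0 0 0 -0.02 0.005" --pt "0 0 -0.001 -0.02 0.005" --pt "0 0 -0.002 -0.02 0.005" --pt "0 0 -0.003 -0.02 0.005" --pt "0 0 -0.004 -0.02 0.005" --pt "0 0 -0.005 -0.02 0.005" --pt "0 0 -0.005 -0.02 0.005" --pt "0 0 -0.005 -0.02 0.005"

```text
clock: 18.0
tcp_pos: [0.5201, 0.222, 0.3028]
orientation: [1.969, 2.446, 0.004]
contact_force: [3.4, 1.0, 5.9]
grip_width: 0.0129
gripper_force: 63.6
```

Emit:
carry_out --pt "0 0 -0.0003 0 0.005" --pt "0 0 -0.0005 0 0.005" --pt "0 0 -0.0008 0 0.005" --pt "0 0 -0.001 0 0.005" --pt "0 0 -0.001 0 0.005" --pt "0 0 -0.001 0 0.005" --pt "0 0 -0.001 0 0.005" --pt "0 0 -0.001 0 0.005"

```text
clock: 18.8
tcp_pos: [0.52, 0.2219, 0.3036]
orientation: [1.969, 2.447, 0.003]
contact_force: [4.2, 1.6, 4.2]
grip_width: 0.0127
gripper_force: 63.3
```

```bash
python3 - <<'E'
from h import *
o,p,R=tool();goto([.519,.2263,.1425],-.265-1.117);print(o['moment'],'Ftool',R.T@o['contact_force'])
E
```

```text
grasp [0.5204 0.2221 0.1486] z [ 0.0022  0.001  -1.    ] yaw 1.7862 j7 -0.53 F [4.15 1.58 4.19] w 0.0127 t 18.8
shift [ 0.0044 -0.0004  0.0061]
roll 0.0266
[ 0.44133525 -1.43864646  0.06083459] Ftool [ 0.6601293   4.40223464 -4.17626955]
```

Up about 5.5 mm and bearing on the pocket, so it's in the pocket. Releasing.

Emit:
carry_out --pt "0 0 0 0 0.015" --pt "0 0 0 0 0.02" --pt "0 0 0 0 0.03" --pt "0 0 0 0 0.04" --pt "0 0 0 0 0.045" --pt "0 0 0 0 0.045" --pt "0 0 0 0 0.045" --pt "0 0 0 0 0.045"

```text
clock: 19.6
tcp_pos: [0.5192, 0.2217, 0.3032]
orientation: [-1.97, -2.447, 0.0]
contact_force: [0.1, 0.3, -0.5]
grip_width: 0.0451
gripper_force: 0.0
```

Emit:
carry_out --pt "0 0 -0.01 0 0.045" --pt "0 0 -0.03 0 0.045" --pt "0 0 -0.06 0 0.045" --pt "0 0 -0.09 0 0.045" --pt "0 0 -0.11 0 0.045" --pt "0 0 -0.12 0 0.045" --pt "0 0 -0.12 0 0.045" --pt "0 0 -0.12 0 0.045"

```text
clock: 20.4
tcp_pos: [0.519, 0.2215, 0.4225]
orientation: [-1.97, -2.447, 0.002]
contact_force: [-0.7, 0.5, 0.1]
grip_width: 0.0447
gripper_force: 0.0
```

```bash
python3 - <<'E'
from h import *
goto([.519,.2263,.1425])
w=r.grab_frame('wrist')[:,:,::-1]; s=r.grab_frame('scene')[:,:,::-1]
a=cv2.resize(np.ascontiguousarray(w[60:340,140:500]),(400,311)); b=cv2.resize(np.ascontiguousarray(s[60:170,300:420]),(400,367),interpolation=cv2.INTER_CUBIC)
a=cv2.copyMakeBorder(a,0,56,0,0,cv2.BORDER_CONSTANT); cv2.imwrite('pics/f.png',np.hstack([a,b]))
c=np.array([.519,.2263])
for h in (.070,.079,.086): print(h,'bar top centre scene', (proj('scene',[*c,h+.077])-[300,60])*400/120+[400,0], 'plug rim', (proj('scene',[*c,h+.046])-[300,60])*400/120+[400,0])
E
```

```text
grasp [0.5189 0.2214 0.2675] z [-9.e-04 -6.e-04 -1.e+00] yaw 1.7862 j7 -0.452 F [-0.65  0.51  0.1 ] w 0.0447 t 20.4
shift [0.0048 0.0013 0.125 ]
0.07 bar top centre scene [610.35777868  84.11294874] plug rim [606.75028438 118.71766646]
0.079 bar top centre scene [611.4324879  73.7845216] plug rim [607.78282593 108.82320535]
0.086 bar top centre scene [612.2771143   65.66099867] plug rim [608.59421272 101.04229762]
```

View pics/f.png

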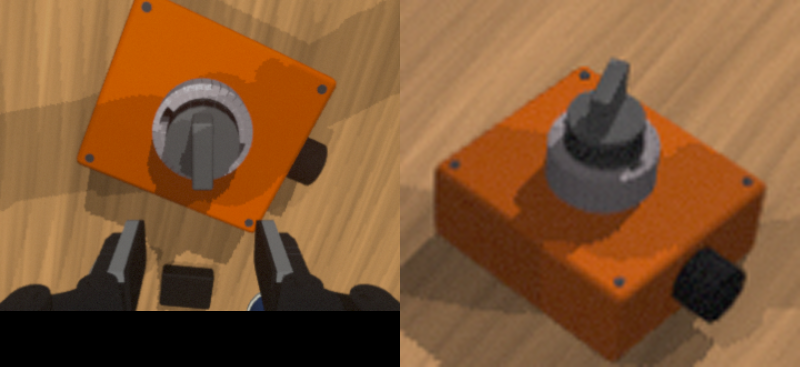

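Wrist view: the bar at about (202,150) lies in line with the tool and the slots are empty and turned away from it. Scene view: it sits upright at about the locked height. The vertical force dropped only as the spring let up, so it is in the pockets.

```bash
python3 -c "
from bench import r
print(r.hand_in())"
```

```text
the job is handed in; nothing more can be done
None
```

I fitted the grey cartridge in the collar, turned it clockwise to the stop at about 63.5°, let it spring up about 5.5 mm into the lock pockets, let go and handed the job in at about 20 s; contact-force readings stayed under 10 N, and the exact locked height is judged from force and pose readings, not measured directly.

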